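Fit a torch's bayonet tail cap and hold it home for the lock screw

ROBOT

A 6-joint arm with a two-finger parallel gripper is mounted at the origin on the work surface. World frame = base frame: x ahead of the robot, y to its left, z up, the work surface at z = 0. Lengths are in m, angles in degrees, forces in N, time in s.
With the tool pointing down it reaches from about 0.275 to 0.85 m from the base axis. Payload 19 kg.
Tool frame: the origin (TCP) lies at the very end of the fingers, on their centre line; the grasp point (between the pads) lies 19 mm behind it (manip.hold_point_z is the distance from the TCP to the grasp point, in m); z points along the fingers, y is the direction in which the jaws open and shut (so a half turn about z gives the same grasp; the last joint's range is limited). The gripper opens to 85 mm and grips with 20 to 120 N. Pads are 22 mm wide; open, the fingers measure 114 mm over their backs; the gripper's body (76 mm by 85 mm) begins 54 mm behind the grasp point. The pads swing forward as they close: fully open they stand 13 mm farther back than shut.
Start: joints at [-84.282, 8.623, 82.357, -0, 89.026, -7.678], TCP at [0.133, -0.559, 0.231] pointing down, gripper open.
Joint ranges: [-160.23, 160.23], [-39.13, 120.54], [6.94, 153.29], [-79.49, 259.48], [9.18, 160.14], [-161.06, 161.06]. Speed limits (degrees/s): [108.29, 108.29, 127.2, 172.46, 172.46, 172.46].

INTERFACE

Orientations are given as a 3x3 rotation matrix whose columns are the frame's x, y, z axes.
In Python, from station import manip gives the robot as it stands.
- The arm moves only by the shell command python3 -m pendant 'ROWS' [OPENING]. ROWS is JSON, a list of rows, each an object of numbers: "tx", "ty", "tz": the shift along the tool's x, y, z in m; "yaw": the turn about the tool's z in rad. In form: [{"tx": .., "ty": .., "tz": .., "yaw": ..}, ...]. A call has 1 to 5 rows; each row is the pose to reach, as a shift and turn from the pose commanded when the call began, along the tool's axes at that moment; what a row does not reach only later rows make up. A row lasts 1/12 s, in which the tool goes at most 41.7 mm and 7.16 degrees, less where a joint would pass 70% of its speed; a pose out of reach is approached as far as the arm can. A call with a gripper value outside its range is refused whole. OPENING is the opening in per cent of the stroke, from 0 (shut) to 100 (fully open), set as the call begins (- or left out, the last holds). The fingers move at their own pace and stop on an object; the grip force is fixed at half the most. Time passes only in rows, so rows that repeat a pose let the fingers close. It gives the time, the measured TCP pose, the force and the opening at its end, in the units of the state.
- manip.state(): the state, without advancing time (a new reading comes with each control period).
- manip.read_camera(name): name is "side" or "top"; returns (picture, depth): 480x640x3 uint8, red, green, blue; 480x640 float32, m along the optical axis (not along the pixel's ray), 0 where there is no reading.
- manip.camera_info(name): a dict with "fx", "fy", "cx", "cy" (pixels), "distortion" ([k1, k2, p1, p2, k3] as OpenCV has them; the pictures are not rectified), "R" (3x3) and "t" (3): a world point X has camera coordinates R X + t. Camera axes: x right, y down, z forward; pixel columns grow to the right and rows downward; lengths in m; the calibration is good to about 2 mm. A picture is of the moment at which its call begins. camera_info takes no time and is no camera call.
- manip.close_job(): hands the job in, once; it reports no verdict.
The state is a dict: "time_s": time; "qpos": joint angles; "joint_vel": joint speeds; "joint_torque": joint torques, N m; "tool_pos": TCP position; "tool_rot": TCP orientation; "force": force on the tool from outside, world axes, zero at the start; "moment": the same for the moment, N m; "gripper_width": opening from 0.0 (shut) to 1.0 (fully open).
Only numpy, scipy, OpenCV 4.12 (cv2) and the standard library are available. Lean on these libraries where they do the work, as an engineer would, in place of code of your own. Each camera call takes 0.05 s, during which the arm holds its last target. There are 200 camera calls.

TASK

Put the tail cap back on the torch that stands clamped in the vice: take the large cap with the two lugs from the bench, push it in through the two notches against the battery spring until its flange is flush on the rim, then turn it clockwise about a quarter turn to the stop. Finish while still holding the cap there, pressed flush and turned to the stop, so that I can run the lock screw in: the spring lifts it as soon as you let go. Leave the other things on the bench where they are.

Things in the scene. Friction and masses are not known exactly. Their poses are not given: they have to be found in the camera images.
- cap: Loose black plastic bayonet cap, 70 g, standing plug down on the bench, the same after half a turn. Origin: centre of the plug's underside, z up along its axis. Plug 34.4 mm across (end tapered from 26 mm over 5 mm); two lugs point along +x and -x, 10 mm wide, 4 to 8 mm up, reaching 21.5 mm from the axis; flange 56 mm across, 16 to 22 mm up.
- cap_grip (a point): Middle of the cap's straight grip bar, 34 mm above the cap's origin, axes as the cap. The bar stands on the flange along the cap's x, in line with the lugs: 46 mm long, 14 mm wide (y), from 22 to 46 mm above the cap's origin.
- torch: Yellow hand torch with black rubber ribs, fixed upright, lens down, in the vice. Origin: centre of the lens end, 28 mm above the bench; z up; head 66 mm, tube 54 mm across; open tail 165 mm above the origin. Inside its rim an aluminium bayonet lip, 5 mm thick, hole 37 mm across, has two lug notches 14 mm wide at the torch's +x and -x.
- torch_mouth (a point): Centre of the torch's open tail at rim height (193 mm above the bench), axes as the torch. The cap's origin is 16 mm below this point when flush; its lugs are then 3 mm below the lip, and it turns clockwise (from above) 80 degrees to a hard stop; the other way is blocked. Let go, it rises 3 mm.
- battery (a joint): How far the sprung battery in the torch is pushed down: 0 free (its brass button 6 mm below the rim), 0.010 m when the cap is flush. It pushes back with about 6 N at first and about 15 N when the cap is flush.
- lock_boss (a point): Lock-screw boss, 13 mm wide, 8 mm proud, on the outside of the torch's tube 10 mm below the rim, 80 degrees clockwise from the torch's +x: an end of the cap's bar points to it when the cap is at the stop.
- vice: Blue drill-press vice, fixed to the bench, clamping the torch's head. Origin on the bench under the torch's axis; screw and handle on its -x side, to 192 mm from the origin; 146 mm wide; jaws 78 mm high.
- small_cap: Black tail cap of a smaller torch, plain plug without lugs, flange 36 mm across, 32 mm high in all; origin centre of its underside. Not needed.
- bezel: Black plastic lens ring lying flat, 68 mm outside, 54 mm inside, 14 mm high; origin centre of its underside. Not needed.
- torch_a: Complete torch lying on the bench, about 200 mm long along its x, head 67 mm across; origin below its middle. Not needed.
- torch_b: Another complete torch lying on the bench, the same. Not needed.
- screwdriver: Screwdriver 200 mm long lying along its x, 26 mm high; origin below its middle. Not needed.
- wrench: Steel spanner 180 mm long lying flat along its x, 8 mm high; origin below its middle. Not needed.
- punch_stand: Steel block of upright punches, 55 x 110 mm, 70 mm high; origin centre of its underside. Not needed.
Not all that is in view belongs to the job. What is shaped like the cap but orange or purple is not meant.

How it is judged:
By the outcome, as a careful person would: the job done as asked, in the order asked, and still so for the second after the job is handed in, while the arm keeps its last pose, push and grip.
It also fails if it takes over 38 s, if anything falls off the work surface, if the arm or the gripper's body presses on something with over 40 N, if the wrist force passes 120 N, or if a joint passes its speed limit or range.

## Working session

There is one attempt and no reset: what is moved stays moved. The work goes in short steps, Python scripts to look and compute and a shell command to move; the robot and the scene stay as the last step left them, time stands still between calls to the robot, and variables do not carry over. Pictures are saved under pics/ and viewed, about 8 in all and at most 12, crops included, and the job is handed in when it is done.

```bash
ls; mkdir -p pics; python3 - <<'E'
from station import manip
import cv2,numpy as np
for n in("top","side"):
    p,d=manip.read_camera(n); cv2.imwrite(f"pics/{n}0.png",p[:,:,::-1]); np.save(f"pics/{n}0.npy",d)
    print(n,manip.camera_info(n))
print(manip.state(), manip.hold_point_z)
E
```

```text
pics
top {'fx': 561.274650775877, 'fy': 561.274650775877, 'cx': 315.5415363560658, 'cy': 241.88521397948216, 'distortion': array([-0.01982757,  0.        ,  0.        ,  0.        ,  0.        ]), 'R': array([[ 0.00554197, -0.99964557,  0.02603891],
       [-0.99531434, -0.00802791, -0.09635823],
       [ 0.09653312, -0.02538288, -0.99500606]]), 't': array([-0.02478713,  0.59409379,  1.23813736])}
side {'fx': 453.2517906229605, 'fy': 453.2517906229605, 'cx': 321.1460820757217, 'cy': 241.52298735943452, 'distortion': array([-0.05611377,  0.        ,  0.        ,  0.        ,  0.        ]), 'R': array([[ 0.94421907, -0.32912932, -0.01114661],
       [-0.21163519, -0.58051898, -0.78626221],
       [ 0.25231113,  0.74476278, -0.61779243]]), 't': array([-0.53936355,  0.25023842,  0.94372342])}
{'time_s': 0.1, 'qpos': array([-8.42838255e+01,  8.64700814e+00,  8.23851954e+01,  3.86602436e-04,
        8.90260527e+01, -7.67655244e+00]), 'joint_vel': array([ 0.08921593, -0.11195625, -0.05452233,  0.02149153,  0.11395446,
       -0.00904972]), 'joint_torque': array([ 4.89184196e-03, -7.14373541e+01, -5.71799541e+01,  4.31250555e-05,
        7.15545699e-03, -1.59466663e-05]), 'tool_pos': array([ 0.13315772, -0.55916725,  0.23078251]), 'tool_rot': array([[ 9.72805322e-01,  2.31624256e-01, -9.45572200e-05],
       [ 2.31624232e-01, -9.72804806e-01,  1.01237839e-03],
       [ 1.42505674e-04, -1.00674883e-03, -9.99999483e-01]]), 'force': array([-0.40420897,  0.18818831, -0.00501208]), 'moment': array([-0.02536028,  0.00739765, -0.02069551]), 'gripper_width': 1.0017988593483362} 0.0187
```

View pics/top0.png

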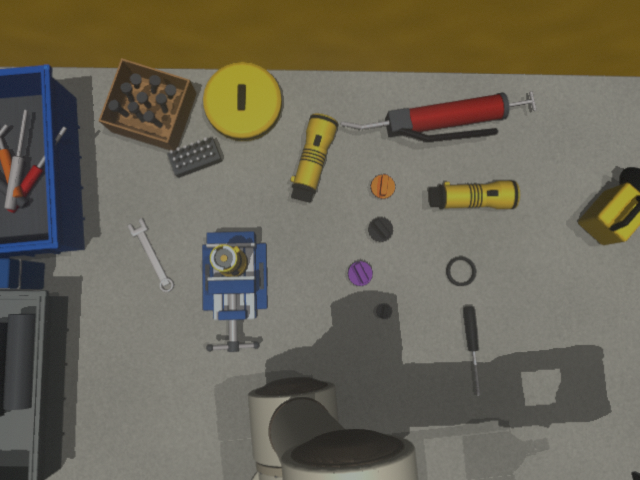

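View pics/side0.png

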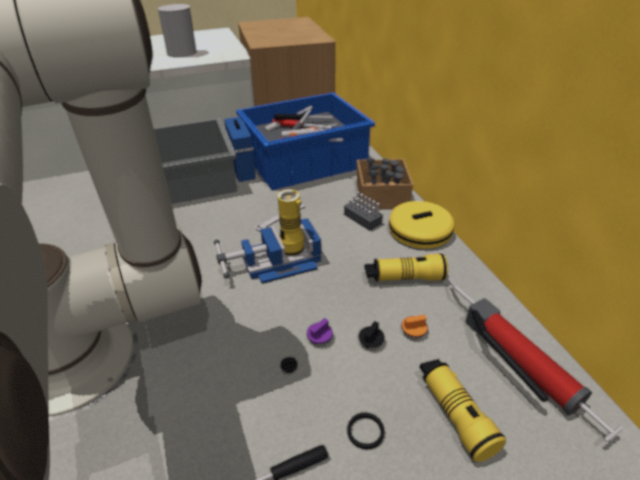

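Candidates for the cap in the top view:
- black lugged cap at (380,229)
- small black cap at (384,311)
- purple look-alike at (360,273)
- orange look-alike at (382,187)
- yellow lid with a black bar at (241,98)

I choose (380,229), which is large and black with a bar. The torch mouth is at about (228,259). Next I check the cap and torch in one close crop.

```bash
cat > h.py <<'E'
from station import manip
import cv2,numpy as np
def cloud(n,d,box):
    """world points (h,w,3) for the pixel box u0,v0,u1,v1"""
    c=manip.camera_info(n);K=np.array([[c['fx'],0,c['cx']],[0,c['fy'],c['cy']],[0,0,1]])
    u0,v0,u1,v1=box;uu,vv=np.meshgrid(np.arange(u0,u1),np.arange(v0,v1))
    q=cv2.undistortPoints(np.stack([uu,vv],-1).reshape(-1,1,2).astype(float),K,c['distortion']).reshape(uu.shape+(2,))
    z=d[v0:v1,u0:u1]; P=np.dstack([q*z[...,None],z])
    return (P-c['t'])@c['R']   # R^T (P-t)
def proj(n,X):
    c=manip.camera_info(n);K=np.array([[c['fx'],0,c['cx']],[0,c['fy'],c['cy']],[0,0,1]])
    return cv2.projectPoints(np.array(X,float).reshape(-1,1,3),cv2.Rodrigues(c['R'])[0],c['t'],K,c['distortion'])[0].reshape(-1,2)
E
python3 - <<'E'
from h import *
d=np.load('pics/top0.npy');s=np.load('pics/side0.npy');t=cv2.imread('pics/top0.png');si=cv2.imread('pics/side0.png')
def fit(n,d,box,zl,zh):
    P=cloud(n,d,box).reshape(-1,3);P=P[(P[:,2]>zl)&(P[:,2]<zh)]
    r=cv2.minAreaRect((P[:,:2]*1000).astype(np.float32));print(n,len(P),'mean',P.mean(0).round(4),'rect',np.round(r[0],1),np.round(r[1],1),round(r[2],1))
    (x,y),rr=cv2.minEnclosingCircle((P[:,:2]*1000).astype(np.float32));print('  circle',round(x,1),round(y,1),round(rr,1))
    w,V=np.linalg.eigh(np.cov(P[:,:2].T));print('  axis deg',np.degrees(np.arctan2(V[1,1],V[0,1])).round(1),np.sqrt(w).round(4))
fit('top',d,(362,210,400,248),.036,.06); fit('side',s,(350,310,395,355),.036,.06)
fit('top',d,(362,210,400,248),.012,.03)
fit('top',d,(205,235,255,285),.18,.21); fit('side',s,(270,180,310,230),.18,.21)
cr=lambda im,u,v,k=28:cv2.resize(im[v-k:v+k,u-k:u+k],(390,390),interpolation=cv2.INTER_CUBIC)
b=lambda i:np.clip(i*1.8,0,255)
cv2.imwrite('pics/crop1.png',b(np.hstack([cr(t,380,229),cr(t,228,259)])))
E
```

```text
top 143 mean [ 0.6254 -0.1677  0.0458] rect [ 625.9 -168.5] [45.7 14.6] 40.7
  circle 625.6 -168.5 23.2
  axis deg -139.6 [0.0044 0.0133]
side 126 mean [ 0.6234 -0.173   0.0436] rect [ 624.2 -171.2] [45.3 12.4] 39.5
  circle 624.7 -172.0 22.8
  axis deg -140.5 [0.0037 0.0139]
top 329 mean [ 0.6248 -0.1673  0.0227] rect [ 625.7 -168. ] [55.8 56. ] 1.7
  circle 626.7 -168.7 29.2
  axis deg 131.8 [0.0145 0.0166]
top 608 mean [0.5477 0.1625 0.1889] rect [546.5 162.8] [54.1 53. ] 82.1
  circle 550.1 160.3 31.3
  axis deg 119.4 [0.0131 0.0152]
side 311 mean [0.5471 0.1581 0.188 ] rect [546.6 160.2] [58.  52.7] 86.2
  circle 551.6 159.7 31.7
  axis deg 91.5 [0.0144 0.0181][ WARN:0@0.076] global loadsave.cpp:1063 imwrite_ Unsupported depth image for selected encoder is fallbacked to CV_8U.
```

View pics/crop1.png

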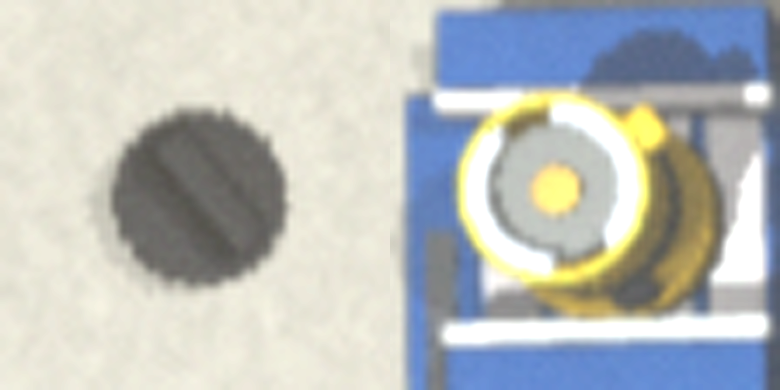

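```bash
python3 - <<'E'
from h import *
from scipy.optimize import least_squares
img={n:cv2.imread(f'pics/{n}0.png') for n in('top','side')};dep={n:np.load(f'pics/{n}0.npy') for n in img}
for n,box in(('top',(205,235,255,285)),('side',(270,180,310,230))):
    P=cloud(n,dep[n],box).reshape(-1,3);P=P[P[:,2]>.188]
    z=np.median(P[:,2]);P=P[abs(P[:,2]-z)<.003]
    hull=cv2.convexHull((P[:,:2]*1e3).astype(np.float32))[:,0]
    f=least_squares(lambda p:np.hypot(*(hull-p[:2]).T)-p[2],[547,162,27],loss='soft_l1')
    c=f.x[:2]/1e3;print(n,'rim z',z.round(4),len(P),'circle',f.x.round(1))
    # annulus brightness & depth vs angle
    a=np.radians(np.arange(0,360,4));g=cv2.cvtColor(img[n],cv2.COLOR_BGR2GRAY).astype(np.float32)
    v=[]
    for r in(.0195,.0205,.0215):
        uv=proj(n,np.c_[c[0]+r*np.cos(a),c[1]+r*np.sin(a),0*a+.193]).astype(np.float32)
        v.append(cv2.remap(g,uv[:,:1],uv[:,1:],cv2.INTER_LINEAR)[:,0])
    v=np.mean(v,0);print(v.astype(int).tolist())
    w=np.clip(np.median(v)-v,0,None);print(' notch yaw',np.degrees(np.angle((w*np.exp(2j*a)).sum())/2).round(1))
# cap flange from top/side at z~.022
for n,box in(('top',(362,210,400,248)),('side',(350,310,395,355))):
    P=cloud(n,dep[n],box).reshape(-1,3);P=P[(P[:,2]>.012)]
    F=P[P[:,2]<.03]; hull=cv2.convexHull((P[:,:2]*1e3).astype(np.float32))[:,0]
    f=least_squares(lambda p:np.hypot(*(hull-p[:2]).T)-p[2],[625,-169,27],loss='soft_l1');print(n,'cap',f.x.round(1),'flange z',np.median(F[:,2]).round(4))
E
```

```text
top rim z 0.1933 248 circle [547.2 163.3  26.7]
[154, 136, 98, 88, 82, 79, 76, 75, 73, 72, 77, 92, 111, 132, 147, 153, 154, 153, 150, 149, 151, 148, 147, 146, 144, 143, 142, 140, 139, 139, 142, 139, 135, 137, 137, 139, 141, 144, 147, 146, 145, 145, 147, 142, 129, 106, 86, 85, 90, 92, 93, 91, 90, 91, 93, 103, 131, 152, 159, 162, 164, 164, 164, 164, 165, 164, 165, 165, 165, 165, 165, 165, 164, 164, 164, 165, 164, 164, 165, 165, 165, 166, 165, 165, 166, 165, 164, 163, 163, 162]
 notch yaw 23.2
side rim z 0.1921 147 circle [549.2 161.5  28.1]
[171, 168, 164, 159, 152, 146, 139, 133, 128, 124, 122, 124, 128, 134, 141, 148, 154, 157, 159, 161, 160, 159, 158, 157, 156, 155, 154, 152, 151, 150, 152, 151, 150, 150, 151, 150, 149, 147, 147, 146, 144, 141, 137, 132, 125, 118, 112, 108, 109, 111, 115, 122, 129, 136, 144, 150, 156, 160, 163, 164, 165, 166, 166, 167, 169, 171, 174, 176, 177, 176, 176, 176, 176, 176, 178, 177, 175, 174, 174, 173, 172, 173, 174, 174, 175, 176, 176, 176, 176, 174]
 notch yaw 17.5
top cap [ 625.9 -168.9   28.2] flange z 0.0227
side cap [ 624.3 -170.9   28.2] flange z 0.0212
```

Close crop: the cap is large and black with one straight bar, so the choice holds. The bar lies at about 40° world. The torch notches are at about 23° and the boss at about -58°, so +x is about 23°. To keep joint 6 in range for the final turn, I grasp with tool x at 220°.

```bash
P="python3 -m pendant"
$P '[{"tx":0.0285,"ty":-0.0132,"yaw":-0.1},{"tx":0.057,"ty":-0.0265,"yaw":-0.2},{"tx":0.0854,"ty":-0.0397,"yaw":-0.3},{"tx":0.114,"ty":-0.053,"yaw":-0.4},{"tx":0.1424,"ty":-0.0662,"yaw":-0.5}]' 60
$P '[{"tx":0.0313,"ty":0.002,"yaw":-0.1},{"tx":0.0627,"ty":0.004,"yaw":-0.2},{"tx":0.094,"ty":0.006,"yaw":-0.3},{"tx":0.1254,"ty":0.008,"yaw":-0.4},{"tx":0.1567,"ty":0.0101,"yaw":-0.5}]'
$P '[{"tx":0.0265,"ty":0.0168,"yaw":-0.1},{"tx":0.053,"ty":0.0336,"yaw":-0.2},{"tx":0.0796,"ty":0.0504,"yaw":-0.3},{"tx":0.106,"ty":0.0672,"yaw":-0.4},{"tx":0.1326,"ty":0.084,"yaw":-0.5}]'
$P '[{"tx":0.0152,"ty":0.0275,"yaw":-0.1},{"tx":0.0304,"ty":0.055,"yaw":-0.2},{"tx":0.0457,"ty":0.0824,"yaw":-0.3},{"tx":0.061,"ty":0.11,"yaw":-0.4},{"tx":0.0761,"ty":0.1373,"yaw":-0.5}]'
$P '[{"tz":0.005,"yaw":-0.12},{"tz":0.01,"yaw":-0.24},{"tz":0.015,"yaw":-0.36},{"tz":0.02,"yaw":-0.48},{"tz":0.025,"yaw":-0.6}]'
$P '[{"tz":0.008,"yaw":-0.12},{"tz":0.016,"yaw":-0.24},{"tz":0.024,"yaw":-0.36},{"tz":0.032,"yaw":-0.48},{"tz":0.04,"yaw":-0.6}]'
$P '[{"tz":0.008,"yaw":-0.1},{"tz":0.016,"yaw":-0.2},{"tz":0.024,"yaw":-0.3},{"tz":0.032,"yaw":-0.4},{"tz":0.04,"yaw":-0.4}]'
cat >> h.py <<'E'
def psi(s): return np.degrees(np.arctan2(s['tool_rot'][1,0],s['tool_rot'][0,0]))
def to(x,y,z,ps=None):
    s=manip.state();d=s['tool_rot'].T@(np.array([x,y,z])-s['tool_pos'])
    yaw=0 if ps is None else -np.radians((ps-psi(s)+180)%360-180)
    print('t',round(s['time_s'],2),'pos',s['tool_pos'].round(4),'psi',psi(s).round(2),'tilt',s['tool_rot'][:,2].round(4),'q',s['qpos'].round(1),'w',round(s['gripper_width'],3),'F',s['force'].round(1),'M',s['moment'].round(2));print('rows to go',d.round(4),'yaw',round(yaw,4))
E
python3 -c "
from h import *
to(.6255,-.1695,.06,220)"
```

```text
t 0.1 pos [ 0.1332 -0.5592  0.2308] psi 13.39 tilt [-1.e-04  1.e-03 -1.e+00] q [-84.3   8.6  82.4   0.   89.   -7.7] w 1.002 F [-0.4  0.2 -0. ] M [-0.03  0.01 -0.02]
rows to go [ 0.5692 -0.2649  0.1711] yaw 2.6772schema error: expected keys tx, ty, tz, yaw
schema error: expected keys tx, ty, tz, yaw
schema error: expected keys tx, ty, tz, yaw
schema error: expected keys tx, ty, tz, yaw
schema error: expected keys tx, ty, tz, yaw
schema error: expected keys tx, ty, tz, yaw
schema error: expected keys tx, ty, tz, yaw
```

All four keys are needed in every row, so I retype them.

```bash
P="python3 -m pendant"
$P '[{"tx":0.0285,"ty":-0.0132,"tz":0,"yaw":-0.1},{"tx":0.057,"ty":-0.0265,"tz":0,"yaw":-0.2},{"tx":0.0854,"ty":-0.0397,"tz":0,"yaw":-0.3},{"tx":0.114,"ty":-0.053,"tz":0,"yaw":-0.4},{"tx":0.1424,"ty":-0.0662,"tz":0,"yaw":-0.5}]' 60
$P '[{"tx":0.0313,"ty":0.002,"tz":0,"yaw":-0.1},{"tx":0.0627,"ty":0.004,"tz":0,"yaw":-0.2},{"tx":0.094,"ty":0.006,"tz":0,"yaw":-0.3},{"tx":0.1254,"ty":0.008,"tz":0,"yaw":-0.4},{"tx":0.1567,"ty":0.0101,"tz":0,"yaw":-0.5}]'
$P '[{"tx":0.0265,"ty":0.0168,"tz":0,"yaw":-0.1},{"tx":0.053,"ty":0.0336,"tz":0,"yaw":-0.2},{"tx":0.0796,"ty":0.0504,"tz":0,"yaw":-0.3},{"tx":0.106,"ty":0.0672,"tz":0,"yaw":-0.4},{"tx":0.1326,"ty":0.084,"tz":0,"yaw":-0.5}]'
$P '[{"tx":0.0152,"ty":0.0275,"tz":0,"yaw":-0.1},{"tx":0.0304,"ty":0.055,"tz":0,"yaw":-0.2},{"tx":0.0457,"ty":0.0824,"tz":0,"yaw":-0.3},{"tx":0.061,"ty":0.11,"tz":0,"yaw":-0.4},{"tx":0.0761,"ty":0.1373,"tz":0,"yaw":-0.5}]'
$P '[{"tx":0,"ty":0,"tz":0.005,"yaw":-0.12},{"tx":0,"ty":0,"tz":0.01,"yaw":-0.24},{"tx":0,"ty":0,"tz":0.015,"yaw":-0.36},{"tx":0,"ty":0,"tz":0.02,"yaw":-0.48},{"tx":0,"ty":0,"tz":0.025,"yaw":-0.6}]'
$P '[{"tx":0,"ty":0,"tz":0.008,"yaw":-0.12},{"tx":0,"ty":0,"tz":0.016,"yaw":-0.24},{"tx":0,"ty":0,"tz":0.024,"yaw":-0.36},{"tx":0,"ty":0,"tz":0.032,"yaw":-0.48},{"tx":0,"ty":0,"tz":0.04,"yaw":-0.6}]'
$P '[{"tx":0,"ty":0,"tz":0.008,"yaw":-0.1},{"tx":0,"ty":0,"tz":0.016,"yaw":-0.2},{"tx":0,"ty":0,"tz":0.024,"yaw":-0.3},{"tx":0,"ty":0,"tz":0.032,"yaw":-0.4},{"tx":0,"ty":0,"tz":0.04,"yaw":-0.4}]'
python3 -c "
from h import *
to(.6255,-.1695,.06,220)"
```

```text
time_s: 0.52
tool_pos: [0.2572, -0.4608, 0.231]
tool_rot: [[0.74, 0.673, -0.0], [0.673, -0.74, 0.001], [0.0, -0.001, -1.0]]
force: [0.5, -0.5, -0.0]
gripper_width: 0.601
time_s: 0.93
tool_pos: [0.3804, -0.3632, 0.2311]
tool_rot: [[0.326, 0.945, -0.0], [0.945, -0.326, 0.0], [0.0, -0.0, -1.0]]
force: [0.4, -0.5, 0.8]
gripper_width: 0.605
time_s: 1.35
tool_pos: [0.5036, -0.2659, 0.2311]
tool_rot: [[-0.167, 0.986, -0.0], [0.986, 0.167, 0.0], [0.0, -0.0, -1.0]]
force: [-0.0, -1.0, -0.2]
gripper_width: 0.601
time_s: 1.77
tool_pos: [0.6268, -0.1685, 0.2309]
tool_rot: [[-0.619, 0.785, -0.001], [0.785, 0.619, 0.0], [0.001, -0.0, -1.0]]
force: [-0.1, -0.7, -0.4]
gripper_width: 0.6
time_s: 2.18
tool_pos: [0.6257, -0.1696, 0.2056]
tool_rot: [[-0.955, 0.297, -0.001], [0.297, 0.955, 0.0], [0.001, 0.0, -1.0]]
force: [-0.4, 0.5, 0.2]
gripper_width: 0.601
time_s: 2.6
tool_pos: [0.6256, -0.1697, 0.1655]
tool_rot: [[-0.956, -0.294, -0.001], [-0.294, 0.956, 0.0], [0.001, 0.001, -1.0]]
force: [-0.3, 0.1, 0.5]
gripper_width: 0.603
time_s: 3.02
tool_pos: [0.6256, -0.1697, 0.1255]
tool_rot: [[-0.767, -0.642, -0.001], [-0.642, 0.767, 0.0], [0.0, 0.001, -1.0]]
force: [-0.6, -0.7, -0.5]
gripper_width: 0.605
t 3.02 pos [ 0.6256 -0.1697  0.1255] psi -140.04 tilt [-6.e-04  4.e-04 -1.e+00] q [ -22.    20.3   80.2    0.    79.5 -151.9] w 0.605 F [-0.6 -0.7 -0.5] M [-0.   -0.04 -0.  ]
rows to go [-0.      0.0001  0.0655] yaw -0.0007
```

```bash
P="python3 -m pendant"
$P '[{"tx":0,"ty":0,"tz":0.02,"yaw":0},{"tx":0,"ty":0,"tz":0.04,"yaw":0},{"tx":0,"ty":0,"tz":0.06,"yaw":0},{"tx":0,"ty":0,"tz":0.08,"yaw":0},{"tx":0,"ty":0,"tz":0.09,"yaw":0}]' 50
$P '[{"tx":0,"ty":0,"tz":0.004,"yaw":0},{"tx":0,"ty":0,"tz":0.008,"yaw":0},{"tx":0,"ty":0,"tz":0.01,"yaw":0},{"tx":0,"ty":0,"tz":0.01,"yaw":0}]'
$P '[{"tx":0,"ty":0,"tz":0,"yaw":0},{"tx":0,"ty":0,"tz":0,"yaw":0},{"tx":0,"ty":0,"tz":0,"yaw":0},{"tx":0,"ty":0,"tz":0,"yaw":0},{"tx":0,"ty":0,"tz":0,"yaw":0}]' 0
python3 -c "
from h import *
to(.6255,-.1695,.06,220)"
```

```text
time_s: 3.43
tool_pos: [0.6247, -0.1693, 0.0335]
tool_rot: [[-0.772, -0.636, -0.003], [-0.636, 0.772, 0.001], [0.001, 0.003, -1.0]]
force: [0.1, 0.5, -1.0]
gripper_width: 0.5
time_s: 3.77
tool_pos: [0.626, -0.1698, 0.0268]
tool_rot: [[-0.77, -0.638, 0.001], [-0.638, 0.77, -0.0], [-0.0, -0.001, -1.0]]
force: [0.5, -0.3, -0.0]
gripper_width: 0.499
time_s: 4.18
tool_pos: [0.6261, -0.1698, 0.027]
tool_rot: [[-0.77, -0.638, 0.001], [-0.638, 0.77, -0.0], [-0.001, -0.001, -1.0]]
force: [-0.5, 0.5, 5.1]
gripper_width: 0.146
t 4.18 pos [ 0.6261 -0.1698  0.027 ] psi -140.34 tilt [ 9.e-04 -2.e-04 -1.e+00] q [ -22.    25.1   85.8    0.    69.1 -151.6] w 0.146 F [-0.5  0.5  5.1] M [0.08 0.19 0.04]
rows to go [ 0.0002  0.0006 -0.033 ] yaw -0.006
```

```bash
P="python3 -m pendant"
$P '[{"tx":0,"ty":0,"tz":-0.01,"yaw":0},{"tx":0,"ty":0,"tz":-0.035,"yaw":0},{"tx":0,"ty":0,"tz":-0.065,"yaw":0},{"tx":0,"ty":0,"tz":-0.095,"yaw":0},{"tx":0,"ty":0,"tz":-0.125,"yaw":0}]'
$P '[{"tx":0,"ty":0,"tz":-0.03,"yaw":0},{"tx":0,"ty":0,"tz":-0.06,"yaw":0},{"tx":0,"ty":0,"tz":-0.09,"yaw":0},{"tx":0,"ty":0,"tz":-0.105,"yaw":0},{"tx":0,"ty":0,"tz":-0.105,"yaw":0}]'
python3 - <<'E'
from h import *
to(.547,.1625,.257,203)
b={}
for n in('top','side'):
    p,d=manip.read_camera(n);cv2.imwrite(f'pics/{n}1.png',p[:,:,::-1]);np.save(f'pics/{n}1.npy',d)
    u,v=proj(n,[.626,-.17,.24])[0].astype(int);print(n,u,v)
    b[n]=cv2.resize(p[v-55:v+55,u-55:u+55,::-1],(390,390),interpolation=cv2.INTER_CUBIC)
cv2.imwrite('pics/lift.png',cv2.convertScaleAbs(np.hstack([b['top'],b['side']]),alpha=1.6))
E
```

```text
time_s: 4.6
tool_pos: [0.6255, -0.1696, 0.1533]
tool_rot: [[-0.77, -0.638, -0.0], [-0.638, 0.77, 0.0], [-0.0, 0.0, -1.0]]
force: [0.9, 0.0, -0.4]
gripper_width: 0.148
time_s: 5.02
tool_pos: [0.6265, -0.17, 0.2613]
tool_rot: [[-0.77, -0.638, 0.006], [-0.638, 0.77, -0.002], [-0.003, -0.005, -1.0]]
force: [-0.4, 0.8, -0.4]
gripper_width: 0.147
t 5.02 pos [ 0.6265 -0.17    0.2613] psi -140.34 tilt [ 0.0056 -0.0022 -1.    ] q [ -22.    16.9   68.8    0.    93.9 -151.6] w 0.147 F [-0.4  0.8 -0.4] M [ 0.03 -0.04  0.01]
rows to go [-0.1511  0.3067  0.0031] yaw 0.2908
top 397 215
side 378 256
```

View pics/lift.png

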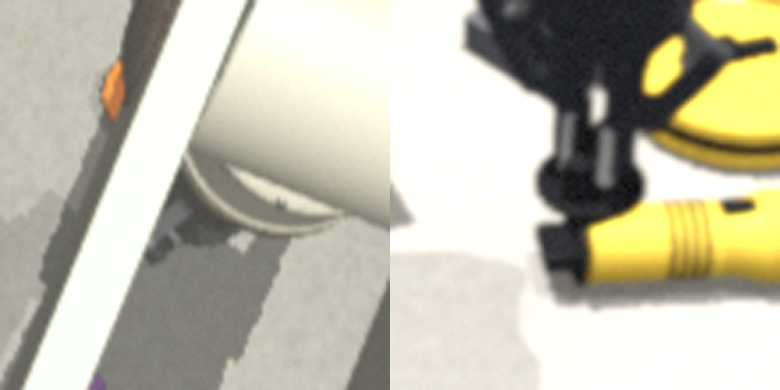

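The cap is held between the fingers in the side view, with its flange level at crop (590,185). The arm hides it in the top view, so I measure the held flange with the side camera.

```bash
python3 - <<'E'
from h import *
from scipy.optimize import least_squares
s=manip.state();T=s['tool_pos'];R=s['tool_rot']
d=np.load('pics/side1.npy');P=cloud('side',d,(333,220,423,300)).reshape(-1,3)
ok=(np.linalg.norm(P[:,:2]-T[:2],axis=1)<.04)
print(np.histogram(P[ok,2],np.arange(.2,.3,.004)))
Q=P[ok&(P[:,2]<T[2]+.0005)&(P[:,2]>.225)]
print(len(Q),Q.min(0),Q.max(0))
hull=cv2.convexHull((Q[:,:2]*1e3).astype(np.float32))[:,0]
# flange circle of known radius 28, visible (lower) arc
f=least_squares(lambda p:np.hypot(*(hull-p).T)-28,T[:2]*1e3,loss='soft_l1');print('flange c',f.x.round(1),'resid',np.round(f.fun,1).tolist())
c=f.x/1e3;print('minus TCP tool xy',(R.T@np.r_[c-T[:2],0]).round(4), 'world',(c-T[:2]).round(4))
E
```

```text
(array([  0,   0,   0,   0,   0,   0,   0,   0,   2,  18,   3,   2,  64,
       252,  19,  21,  33,  45,  55, 105,  36,  41,  41,  38]), array([0.2  , 0.204, 0.208, 0.212, 0.216, 0.22 , 0.224, 0.228, 0.232,
       0.236, 0.24 , 0.244, 0.248, 0.252, 0.256, 0.26 , 0.264, 0.268,
       0.272, 0.276, 0.28 , 0.284, 0.288, 0.292, 0.296]))
347 [ 0.59774779 -0.2007321   0.23329774] [ 0.65381772 -0.14537291  0.2570781 ]
flange c [ 625.6 -172.6] resid [0.2, 0.1, -0.1, 1.2, 1.7, 0.6, 0.0, 0.4, -0.4, -0.5, 0.2, 0.6, 0.5, 0.4, 0.5, 0.3, 0.5]
minus TCP tool xy [ 0.0019 -0.0021  0.    ] world [-0.0001 -0.0028]
```

```bash
P="python3 -m pendant"
$P '[{"tx":-0.010,"ty":0.0202,"tz":0,"yaw":0},{"tx":-0.025,"ty":0.0505,"tz":0,"yaw":0},{"tx":-0.040,"ty":0.0808,"tz":0,"yaw":0},{"tx":-0.055,"ty":0.1112,"tz":0,"yaw":0},{"tx":-0.070,"ty":0.1415,"tz":0,"yaw":0}]'
$P '[{"tx":-0.015,"ty":0.0303,"tz":0,"yaw":0},{"tx":-0.030,"ty":0.0606,"tz":0,"yaw":0},{"tx":-0.045,"ty":0.0909,"tz":0,"yaw":0},{"tx":-0.060,"ty":0.1212,"tz":0,"yaw":0},{"tx":-0.075,"ty":0.1516,"tz":0,"yaw":0}]'
$P '[{"tx":-0.007,"ty":0.0141,"tz":0,"yaw":0.08},{"tx":-0.007,"ty":0.0141,"tz":0,"yaw":0.16},{"tx":-0.007,"ty":0.0141,"tz":0,"yaw":0.24},{"tx":-0.007,"ty":0.0141,"tz":0,"yaw":0.29},{"tx":-0.007,"ty":0.0141,"tz":0,"yaw":0.29}]'
python3 - <<'E'
from h import *
to(.5475,.1635,.245,203)
b={}
for n in('top','side'):
    p,d=manip.read_camera(n);cv2.imwrite(f'pics/{n}2.png',p[:,:,::-1]);np.save(f'pics/{n}2.npy',d)
    u,v=proj(n,[.547,.163,.21])[0].astype(int);print(n,u,v)
    b[n]=cv2.resize(p[v-45:v+45,u-45:u+45,::-1],(390,390),interpolation=cv2.INTER_CUBIC)
cv2.imwrite('pics/hover.png',cv2.convertScaleAbs(np.hstack([b['top'],b['side']]),alpha=1.6))
E
```

```text
time_s: 5.53
tool_pos: [0.5882, -0.0148, 0.2548]
tool_rot: [[-0.77, -0.638, -0.002], [-0.638, 0.77, 0.001], [0.001, 0.002, -1.0]]
force: [1.1, 1.2, -0.8]
gripper_width: 0.149
time_s: 5.95
tool_pos: [0.5491, 0.1498, 0.255]
tool_rot: [[-0.77, -0.638, -0.002], [-0.638, 0.77, -0.0], [0.002, 0.001, -1.0]]
force: [0.1, -0.0, -1.5]
gripper_width: 0.149
time_s: 6.37
tool_pos: [0.5462, 0.1638, 0.255]
tool_rot: [[-0.921, -0.389, -0.002], [-0.389, 0.921, -0.0], [0.002, 0.001, -1.0]]
force: [-0.2, 0.4, 0.1]
gripper_width: 0.148
t 6.37 pos [0.5462 0.1638 0.255 ] psi -157.09 tilt [-2.2e-03 -2.0e-04 -1.0e+00] q [   9.     7.7   80.6    0.    91.7 -104. ] w 0.148 F [-0.2  0.4  0.1] M [ 0.03 -0.03 -0.02]
rows to go [-0.0011 -0.0009  0.01  ] yaw -0.0016
top 222 256
side 287 188
```

View pics/hover.png

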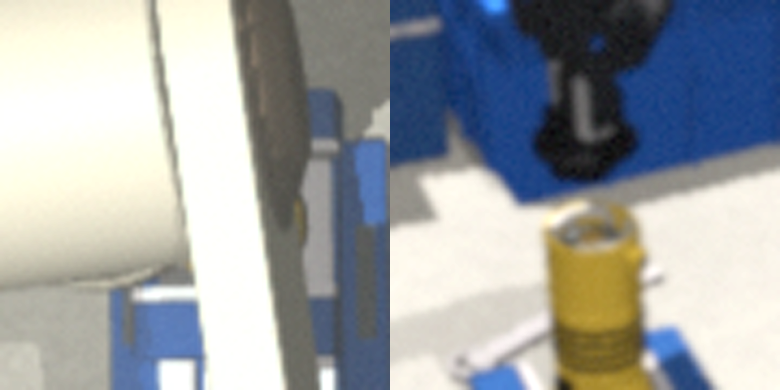

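The cap hovers centred over the torch mouth in the side view: flange at crop (585,145), rim at (592,222). Next I measure the relative offset in this one camera.

```bash
python3 - <<'E'
from h import *
from scipy.optimize import least_squares
s=manip.state();T=s['tool_pos'];R=s['tool_rot'];C=manip.camera_info('side');cam=-C['R'].T@C['t']
d=np.load('pics/side2.npy');im=cv2.imread('pics/side2.png')
P=cloud('side',d,(242,130,332,260));hsv=cv2.cvtColor(im[130:260,242:332],cv2.COLOR_BGR2HSV)
r=np.linalg.norm(P[...,:2]-T[:2],axis=-1)
def fit(m,rad,tag):
    Q=P[m];h=cv2.convexHull((Q[:,:2]*1e3).astype(np.float32))[:,0]
    f=least_squares(lambda p:np.hypot(*(h-p).T)-rad,T[:2]*1e3,loss='soft_l1');print(tag,len(Q),f.x.round(1),'z',np.median(Q[:,2]).round(4));return f.x
cap=fit((r<.04)&(P[...,2]<T[2]+.0005)&(P[...,2]>.222),28,'cap')
rim=fit((r<.04)&(P[...,2]<.197)&(P[...,2]>.189),27,'rim')
# lateral from silhouettes: bearing of left/right edges
lat=np.array([cam[1]-T[1],T[0]-cam[0]]);lat/=np.linalg.norm(lat)
def side(m,tag):
    Q=P[m][:,:2];a=[];rows=np.where(m.any(1))[0]
    for v in rows:
        k=np.where(m[v])[0]; 
        if len(k)>14:a.append((k[0]+k[-1])/2+242); 
    print(tag,len(a),np.mean(a).round(2),np.std(a).round(2))
side((r<.04)&(P[...,2]<.1895)&(P[...,2]>.15),'tube mid col')
side((r<.04)&(P[...,2]<T[2]-.003)&(P[...,2]>.235),'flange mid col')
print('model cols: tube at T, z.17',proj('side',[*T[:2],.17])[0].round(2),'flange',proj('side',[*T[:2],T[2]-.007])[0].round(2),'per mm x,y',(proj('side',[T[0]+.001,T[1],.19])-proj('side',[T[0],T[1],.19])).round(2),(proj('side',[T[0],T[1]+.001,.19])-proj('side',[T[0],T[1],.19])).round(2))
print('TCP should move by (world mm)',(rim-cap).round(1))
E
```

```text
cap 222 [546.8 161.7] z 0.2493
rim 146 [547.1 161.7] z 0.1922
tube mid col 14 288.96 0.52
flange mid col 5 286.5 0.32
model cols: tube at T, z.17 [288.48 202.73] flange [286.63 174.41] per mm x,y [[ 0.4  -0.08]] [[-0.11 -0.21]]
TCP should move by (world mm) [ 0.3 -0. ]
```

```bash
python3 - <<'E'
from h import *
s=manip.state();T=s['tool_pos']
for n in(0,2):
    d=np.load(f'pics/side{n}.npy');P=cloud('side',d,(242,130,332,260));r=np.linalg.norm(P[...,:2]-T[:2],axis=-1)
    m=(r<.04)&(P[...,2]<.25)
    for v in range(40,90,3):
        k=np.where(m[v])[0]
        if len(k)>8:
            z=P[v,k[len(k)//2],2]; print(n,v+130,'z %.3f'%z,'mid %.1f w %d'%((k[0]+k[-1])/2+242,len(k)),'model %.1f'%proj('side',[*T[:2],z])[0][0])
E
```

```text
0 191 z 0.193 mid 289.0 w 17 model 288.0
0 194 z 0.178 mid 288.5 w 22 model 288.3
0 197 z 0.187 mid 288.5 w 22 model 288.1
0 200 z 0.193 mid 289.5 w 23 model 287.9
0 203 z 0.185 mid 289.5 w 24 model 288.1
0 206 z 0.178 mid 289.0 w 23 model 288.3
0 209 z 0.171 mid 289.5 w 22 model 288.5
0 212 z 0.163 mid 289.5 w 22 model 288.6
0 215 z 0.151 mid 289.5 w 22 model 288.9
0 218 z 0.144 mid 290.0 w 23 model 289.1
2 179 z 0.250 mid 286.5 w 13 model 286.6
2 182 z 0.244 mid 286.0 w 15 model 286.7
2 191 z 0.192 mid 289.0 w 17 model 288.0
2 194 z 0.181 mid 288.5 w 22 model 288.2
2 197 z 0.185 mid 288.5 w 22 model 288.1
2 200 z 0.193 mid 289.5 w 24 model 287.9
2 203 z 0.187 mid 289.5 w 24 model 288.1
2 206 z 0.177 mid 289.0 w 23 model 288.3
2 209 z 0.171 mid 289.5 w 22 model 288.5
2 212 z 0.161 mid 289.5 w 22 model 288.7
2 215 z 0.153 mid 289.5 w 22 model 288.9
2 218 z 0.144 mid 290.0 w 23 model 289.1
```

```bash
python3 - <<'E'
from h import *
s=manip.state();T=s['tool_pos'];im=cv2.imread('pics/side2.png').astype(float)
def edges(prof,c,lo,hi):
    """strongest gradient left/right of column c, sub-pixel (gradient centroid)"""
    g=np.abs(np.diff(prof,axis=0)).sum(1);out=[]
    for a,b in((c-hi,c-lo),(c+lo,c+hi)):
        i=np.arange(a,b);w=g[a:b];k=i[w.argmax()];j=np.arange(k-2,k+3);out.append((g[j]*(j+.5)).sum()/g[j].sum())
    return out
for v in list(range(172,184,1))+list(range(207,216)):
    l,r=edges(im[v],288,7,15);print(v,'L %.2f R %.2f mid %.2f w %.1f'%(l,r,(l+r)/2,r-l))
# model limits: flange circle r28 at z TCP-.005 and -.011; tube r27
a=np.linspace(0,2*np.pi,720)
for z,r in((T[2]-.005,.028),(T[2]-.011,.028),(.17,.027),(.16,.027)):
    q=proj('side',np.c_[T[0]+r*np.cos(a),T[1]+r*np.sin(a),0*a+z]);i,j=q[:,0].argmin(),q[:,0].argmax()
    print('model z%.3f'%z,q[i].round(2),q[j].round(2),'mid %.2f'%((q[i,0]+q[j,0])/2))
E
```

```text
172 L 276.13 R 297.43 mid 286.78 w 21.3
173 L 276.20 R 297.91 mid 287.05 w 21.7
174 L 275.17 R 297.79 mid 286.48 w 22.6
175 L 274.57 R 298.38 mid 286.47 w 23.8
176 L 274.66 R 298.98 mid 286.82 w 24.3
177 L 274.70 R 298.17 mid 286.44 w 23.5
178 L 274.98 R 297.18 mid 286.08 w 22.2
179 L 275.83 R 296.93 mid 286.38 w 21.1
180 L 277.51 R 295.23 mid 286.37 w 17.7
181 L 279.18 R 302.61 mid 290.90 w 23.4
182 L 278.56 R 299.83 mid 289.20 w 21.3
183 L 279.50 R 297.63 mid 288.57 w 18.1
207 L 278.05 R 299.48 mid 288.77 w 21.4
208 L 277.82 R 299.46 mid 288.64 w 21.6
209 L 278.11 R 299.96 mid 289.03 w 21.9
210 L 278.27 R 299.81 mid 289.04 w 21.5
211 L 278.32 R 299.70 mid 289.01 w 21.4
212 L 278.34 R 299.76 mid 289.05 w 21.4
213 L 278.42 R 300.15 mid 289.29 w 21.7
214 L 278.68 R 300.32 mid 289.50 w 21.6
215 L 278.69 R 300.39 mid 289.54 w 21.7
model z0.250 [274.48 174.26] [298.66 173.3 ] mid 286.57
model z0.244 [274.67 176.52] [298.76 175.56] mid 286.72
model z0.170 [277.33 203.32] [299.61 202.39] mid 288.47
model z0.160 [277.62 206.76] [299.78 205.83] mid 288.70
```

```bash
P="python3 -m pendant"
$P '[{"tx":-0.0004,"ty":-0.0002,"tz":0.012,"yaw":0},{"tx":-0.0004,"ty":-0.0002,"tz":0.025,"yaw":0},{"tx":-0.0004,"ty":-0.0002,"tz":0.034,"yaw":0},{"tx":-0.0004,"ty":-0.0002,"tz":0.034,"yaw":0},{"tx":-0.0004,"ty":-0.0002,"tz":0.034,"yaw":0}]'
$P '[{"tx":0,"ty":0,"tz":0.002,"yaw":0},{"tx":0,"ty":0,"tz":0.004,"yaw":0},{"tx":0,"ty":0,"tz":0.004,"yaw":0}]'
python3 -c "
from h import *
to(.5466,.1638,.204,203)"
```

```text
time_s: 6.88
tool_pos: [0.5469, 0.1636, 0.2217]
tool_rot: [[-0.92, -0.392, -0.001], [-0.392, 0.92, -0.0], [0.001, 0.0, -1.0]]
force: [-0.1, -0.5, -0.1]
gripper_width: 0.148
time_s: 7.13
tool_pos: [0.5472, 0.1637, 0.2183]
tool_rot: [[-0.92, -0.392, 0.0], [-0.392, 0.92, 0.0], [-0.0, 0.0, -1.0]]
force: [-0.6, -0.4, -0.7]
gripper_width: 0.147
t 7.13 pos [0.5472 0.1637 0.2183] psi -156.95 tilt [ 2.e-04  1.e-04 -1.e+00] q [   8.9    8.4   84.1    0.    87.5 -104.1] w 0.147 F [-0.6 -0.4 -0.7] M [-0.05  0.05 -0.04]
rows to go [0.0005 0.0003 0.0143] yaw 0.0009
```

Nothing touches yet with the plug tip 2 mm in. I go on in small steps and watch the force.

```bash
P="python3 -m pendant"
$P '[{"tx":0,"ty":0,"tz":0.001,"yaw":0},{"tx":0,"ty":0,"tz":0.002,"yaw":0},{"tx":0,"ty":0,"tz":0.003,"yaw":0},{"tx":0,"ty":0,"tz":0.003,"yaw":0}]'
$P '[{"tx":0,"ty":0,"tz":0.001,"yaw":0},{"tx":0,"ty":0,"tz":0.002,"yaw":0},{"tx":0,"ty":0,"tz":0.002,"yaw":0}]'
python3 -c "
from h import *
to(.5466,.1638,.204,203)"
```

```text
time_s: 7.47
tool_pos: [0.5471, 0.1637, 0.2152]
tool_rot: [[-0.92, -0.391, -0.0], [-0.391, 0.92, 0.0], [0.0, 0.0, -1.0]]
force: [0.6, -0.2, -0.3]
gripper_width: 0.148
time_s: 7.72
tool_pos: [0.5473, 0.1637, 0.2136]
tool_rot: [[-0.92, -0.391, 0.0], [-0.391, 0.92, 0.0], [-0.001, -0.0, -1.0]]
force: [-1.9, 0.7, 5.4]
gripper_width: 0.15
t 7.72 pos [0.5473 0.1637 0.2136] psi -156.96 tilt [ 5.e-04  2.e-04 -1.e+00] q [   8.9    8.5   84.5    0.    86.9 -104.1] w 0.15 F [-1.9  0.7  5.4] M [-0.01  0.19 -0.  ]
rows to go [0.0006 0.0003 0.0096] yaw 0.0007
```

```bash
P="python3 -m pendant"
$P '[{"tx":0,"ty":0,"tz":0.001,"yaw":0},{"tx":0,"ty":0,"tz":0.002,"yaw":0},{"tx":0,"ty":0,"tz":0.003,"yaw":0},{"tx":0,"ty":0,"tz":0.003,"yaw":0}]'
python3 -c "
from h import *
to(.5466,.1638,.204,203)"
```

```text
time_s: 8.05
tool_pos: [0.5473, 0.1637, 0.2109]
tool_rot: [[-0.92, -0.391, 0.001], [-0.391, 0.92, 0.0], [-0.001, -0.0, -1.0]]
force: [-1.7, -0.5, 7.8]
gripper_width: 0.153
t 8.05 pos [0.5473 0.1637 0.2109] psi -156.96 tilt [ 8.e-04  2.e-04 -1.e+00] q [   8.9    8.6   84.8    0.    86.6 -104.1] w 0.153 F [-1.7 -0.5  7.8] M [-0.05  0.36  0.  ]
rows to go [0.0006 0.0003 0.0069] yaw 0.0008
```

```bash
P="python3 -m pendant"
$P '[{"tx":0,"ty":0,"tz":0.0015,"yaw":0},{"tx":0,"ty":0,"tz":0.003,"yaw":0},{"tx":0,"ty":0,"tz":0.0045,"yaw":0},{"tx":0,"ty":0,"tz":0.0045,"yaw":0}]'
$P '[{"tx":0,"ty":0,"tz":0.001,"yaw":0},{"tx":0,"ty":0,"tz":0.002,"yaw":0},{"tx":0,"ty":0,"tz":0.002,"yaw":0}]'
python3 -c "
from h import *
to(.5466,.1638,.204,203)"
```

```text
time_s: 8.38
tool_pos: [0.5473, 0.1638, 0.2066]
tool_rot: [[-0.92, -0.392, 0.001], [-0.392, 0.92, 0.0], [-0.001, -0.0, -1.0]]
force: [-2.9, 0.0, 11.1]
gripper_width: 0.148
time_s: 8.63
tool_pos: [0.5474, 0.1638, 0.2049]
tool_rot: [[-0.92, -0.392, 0.002], [-0.392, 0.92, 0.0], [-0.002, -0.0, -1.0]]
force: [-3.0, -1.0, 13.1]
gripper_width: 0.145
t 8.63 pos [0.5474 0.1638 0.2049] psi -156.95 tilt [ 1.5e-03  3.0e-04 -1.0e+00] q [   8.9    8.7   85.3    0.    85.9 -104.1] w 0.145 F [-3.  -1.  13.1] M [-0.09  0.65 -0.01]
rows to go [0.0007 0.0003 0.0009] yaw 0.0009
```

```bash
P="python3 -m pendant"
$P '[{"tx":0.0004,"ty":0.0002,"tz":0.0008,"yaw":0},{"tx":0.0004,"ty":0.0002,"tz":0.0008,"yaw":0},{"tx":0.0004,"ty":0.0002,"tz":0.0008,"yaw":0}]'
$P '[{"tx":0,"ty":0,"tz":0.0008,"yaw":0},{"tx":0,"ty":0,"tz":0.0008,"yaw":0},{"tx":0,"ty":0,"tz":0.0008,"yaw":0}]'
python3 -c "
from h import *
to(.5466,.1638,.204,203)"
```

```text
time_s: 8.88
tool_pos: [0.5472, 0.1638, 0.2045]
tool_rot: [[-0.92, -0.391, 0.002], [-0.391, 0.92, 0.0], [-0.002, -0.001, -1.0]]
force: [-1.1, -0.2, 13.9]
gripper_width: 0.149
time_s: 9.13
tool_pos: [0.5472, 0.1638, 0.2039]
tool_rot: [[-0.92, -0.391, 0.003], [-0.391, 0.92, 0.0], [-0.003, -0.001, -1.0]]
force: [-3.4, -0.3, 16.9]
gripper_width: 0.14
t 9.13 pos [0.5472 0.1638 0.2039] psi -156.96 tilt [ 2.7e-03  4.0e-04 -1.0e+00] q [   8.9    8.7   85.5   -0.    85.7 -104.1] w 0.14 F [-3.4 -0.3 16.9] M [-0.18  0.46  0.02]
rows to go [ 0.0006  0.0003 -0.0001] yaw 0.0008
```

```bash
P="python3 -m pendant"
$P '[{"tx":0.0003,"ty":0,"tz":0.001,"yaw":0},{"tx":0.0003,"ty":0,"tz":0.001,"yaw":0},{"tx":0.0003,"ty":0,"tz":0.001,"yaw":0}]'
python3 -c "
from h import *
to(.5466,.1638,.204,203)"
```

```text
time_s: 9.38
tool_pos: [0.5473, 0.1638, 0.2039]
tool_rot: [[-0.92, -0.392, 0.004], [-0.392, 0.92, 0.001], [-0.004, -0.001, -1.0]]
force: [-3.8, 0.3, 24.4]
gripper_width: 0.15
t 9.38 pos [0.5473 0.1638 0.2039] psi -156.95 tilt [ 4.3e-03  8.0e-04 -1.0e+00] q [   8.9    8.6   85.5    0.    85.6 -104.1] w 0.15 F [-3.8  0.3 24.4] M [-0.13  0.66 -0.  ]
rows to go [ 0.0006  0.0002 -0.0001] yaw 0.0009
```

The cap is flush: z has stopped at 0.2039, as computed, and the force is 24 N. Now I turn it clockwise, which is +yaw about tool z.

```bash
P="python3 -m pendant"
$P '[{"tx":0,"ty":0,"tz":0,"yaw":0.06},{"tx":0,"ty":0,"tz":0,"yaw":0.12},{"tx":0,"ty":0,"tz":0,"yaw":0.18},{"tx":0,"ty":0,"tz":0,"yaw":0.24},{"tx":0,"ty":0,"tz":0,"yaw":0.3}]'
$P '[{"tx":0,"ty":0,"tz":0,"yaw":0.08},{"tx":0,"ty":0,"tz":0,"yaw":0.16},{"tx":0,"ty":0,"tz":0,"yaw":0.24},{"tx":0,"ty":0,"tz":0,"yaw":0.32},{"tx":0,"ty":0,"tz":0,"yaw":0.4}]'
python3 -c "
from h import *
to(.5466,.1638,.204,122)"
```

```text
time_s: 9.8
tool_pos: [0.5477, 0.1636, 0.2039]
tool_rot: [[-0.995, -0.099, 0.005], [-0.099, 0.995, 0.0], [-0.005, -0.0, -1.0]]
force: [2.1, -1.8, 23.6]
gripper_width: 0.146
time_s: 10.22
tool_pos: [0.5477, 0.1635, 0.2039]
tool_rot: [[-0.955, 0.297, 0.005], [0.297, 0.955, 0.0], [-0.005, 0.002, -1.0]]
force: [1.2, -1.9, 23.9]
gripper_width: 0.145
t 10.22 pos [0.5477 0.1635 0.2039] psi 162.71 tilt [ 5.3e-03  3.0e-04 -1.0e+00] q [  8.9   8.6  85.5  -0.   85.6 -63.8] w 0.145 F [ 1.2 -1.9 23.9] M [-0.47  0.06  0.22]
rows to go [ 0.0012 -0.0001 -0.0001] yaw 0.7105
```

```bash
P="python3 -m pendant"
$P '[{"tx":0,"ty":0,"tz":0,"yaw":0.1},{"tx":0,"ty":0,"tz":0,"yaw":0.2},{"tx":0,"ty":0,"tz":0,"yaw":0.3},{"tx":0,"ty":0,"tz":0,"yaw":0.4},{"tx":0,"ty":0,"tz":0,"yaw":0.5}]'
$P '[{"tx":0,"ty":0,"tz":0,"yaw":0.04},{"tx":0,"ty":0,"tz":0,"yaw":0.08},{"tx":0,"ty":0,"tz":0,"yaw":0.1},{"tx":0,"ty":0,"tz":0,"yaw":0.1}]'
python3 -c "
from h import *
to(.5466,.1638,.204,122)"
```

```text
time_s: 10.63
tool_pos: [0.5476, 0.1635, 0.204]
tool_rot: [[-0.695, 0.719, 0.005], [0.719, 0.695, 0.0], [-0.003, 0.004, -1.0]]
force: [-0.9, -1.6, 24.3]
gripper_width: 0.148
time_s: 10.97
tool_pos: [0.5476, 0.1635, 0.2039]
tool_rot: [[-0.622, 0.783, 0.005], [0.783, 0.622, 0.0], [-0.003, 0.004, -1.0]]
force: [-0.6, -2.0, 24.2]
gripper_width: 0.146
t 10.97 pos [0.5476 0.1635 0.2039] psi 128.47 tilt [ 4.9e-03  4.0e-04 -1.0e+00] q [  8.9   8.6  85.5  -0.   85.6 -29.5] w 0.146 F [-0.6 -2.  24.2] M [-0.45  0.32  0.12]
rows to go [ 0.0008 -0.0006 -0.0001] yaw 0.1129
```

```bash
P="python3 -m pendant"; S='from h import *
s=manip.state();print(psi(s).round(2),"Mz",s["moment"].round(2),s["tool_pos"].round(4))'
$P '[{"tx":0,"ty":0,"tz":0,"yaw":0.025},{"tx":0,"ty":0,"tz":0,"yaw":0.05},{"tx":0,"ty":0,"tz":0,"yaw":0.05}]' | grep force; python3 -c "$S"
$P '[{"tx":0,"ty":0,"tz":0,"yaw":0.02},{"tx":0,"ty":0,"tz":0,"yaw":0.04},{"tx":0,"ty":0,"tz":0,"yaw":0.04}]' | grep force; python3 -c "$S"
$P '[{"tx":0,"ty":0,"tz":0,"yaw":0.02},{"tx":0,"ty":0,"tz":0,"yaw":0.04},{"tx":0,"ty":0,"tz":0,"yaw":0.04}]' | grep force; python3 -c "$S"
```

```text
force: [-1.2, -3.0, 25.5]
125.6 Mz [-0.61  0.64  0.18] [0.5474 0.1635 0.2039]
force: [-5.9, -4.4, 27.0]
123.33 Mz [-0.89  1.09  0.33] [0.5472 0.1634 0.2039]
force: [-4.6, -4.1, 26.9]
121.06 Mz [-0.85  1.09  0.85] [0.5471 0.1634 0.2039]
```

```bash
P="python3 -m pendant"; S='from h import *
s=manip.state();print(psi(s).round(2),"Mz",s["moment"].round(2),s["tool_pos"].round(4),s["gripper_width"].round(3))'
$P '[{"tx":0,"ty":0,"tz":0,"yaw":0.02},{"tx":0,"ty":0,"tz":0,"yaw":0.02}]' | grep force; python3 -c "$S"
$P '[{"tx":0,"ty":0,"tz":0,"yaw":0.02},{"tx":0,"ty":0,"tz":0,"yaw":0.02}]' | grep force; python3 -c "$S"
```

```text
force: [-4.8, -4.6, 26.8]
force: [2.6, -0.2, 24.0]Traceback (most recent call last):
  File "<string>", line 2, in <module>
    s=manip.state();print(psi(s).round(2),"Mz",s["moment"].round(2),s["tool_pos"].round(4),s["gripper_width"].round(3))
                                                                                           ^^^^^^^^^^^^^^^^^^^^^^^^
AttributeError: 'float' object has no attribute 'round'
Traceback (most recent call last):
AttributeError: 'float' object has no attribute 'round'
```

```bash
python3 - <<'E'
from h import *
to(.5472,.1635,.204,122)
p,d=manip.read_camera('side');cv2.imwrite('pics/side3.png',p[:,:,::-1]);np.save('pics/side3.npy',d)
t,_=manip.read_camera('top')
c=p[150:210,258:318,::-1];u=t[226:286,192:252,::-1]
cv2.imwrite('pics/end.png',cv2.convertScaleAbs(np.hstack([cv2.resize(x,(390,390),interpolation=cv2.INTER_CUBIC) for x in(u,c)]),alpha=1.8))
E
```

```text
t 12.05 pos [0.5479 0.1637 0.204 ] psi 118.75 tilt [ 5.8e-03  7.0e-04 -1.0e+00] q [  8.9   8.6  85.5  -0.   85.5 -19.8] w 0.149 F [ 2.6 -0.2 24. ] M [-0.27 -0.37  0.16]
rows to go [ 0.0002 -0.0007  0.    ] yaw -0.0567
```

View pics/end.png

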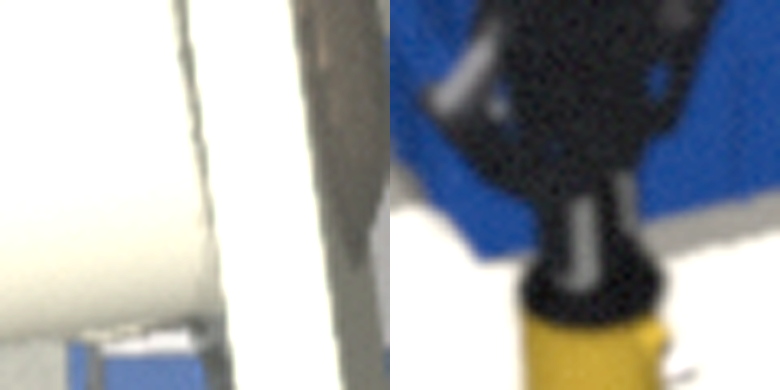

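```bash
P="python3 -m pendant"; S='from h import *
s=manip.state();print(psi(s).round(2),"M",s["moment"].round(2),s["tool_pos"].round(4),s["gripper_width"])'
$P '[{"tx":0,"ty":0,"tz":0,"yaw":0.015},{"tx":0,"ty":0,"tz":0,"yaw":0.015}]' | grep force; python3 -c "$S"
$P '[{"tx":0,"ty":0,"tz":0,"yaw":0.015},{"tx":0,"ty":0,"tz":0,"yaw":0.015}]' | grep force; python3 -c "$S"
$P '[{"tx":0,"ty":0,"tz":0,"yaw":0.015},{"tx":0,"ty":0,"tz":0,"yaw":0.015}]' | grep force; python3 -c "$S"
```

```text
force: [2.8, -1.3, 22.9]
117.93 M [-0.3  -0.34  0.58] [0.5479 0.1637 0.204 ] 0.14918855480127133
force: [2.9, -0.8, 23.8]
117.08 M [-0.29 -0.34  0.87] [0.5479 0.1637 0.204 ] 0.14732461365087834
force: [3.4, -1.4, 24.3]
116.23 M [-0.32 -0.43  1.08] [0.5479 0.1637 0.204 ] 0.14699523921310562
```

```bash
python3 - <<'E'
from h import *
for n,box in(('top',(205,235,255,285)),('side',(270,180,310,230))):
    P=cloud(n,np.load(f'pics/{n}0.npy'),box);c=np.array({'top':[.5472,.1633],'side':[.5471,.1617]}[n])
    h=cv2.cvtColor(cv2.imread(f'pics/{n}0.png'),cv2.COLOR_BGR2HSV)[box[1]:box[3],box[0]:box[2]]
    r=P[...,:2]-c;R=np.hypot(r[...,0],r[...,1]);a=np.degrees(np.arctan2(r[...,1],r[...,0]))
    m=(R>.0295)&(R<.037)&(P[...,2]>.172)&(P[...,2]<.196)&(h[...,0]>15)&(h[...,0]<35)&(h[...,1]>100)
    print(n,m.sum(),'az',np.round(np.sort(a[m]),0).tolist(),'mean dir',np.degrees(np.arctan2(r[m][:,1].mean(),r[m][:,0].mean())).round(1),'z',P[m][:,2].mean().round(4))
# notch edges in top view with yellow/white lip: finer, radius by radius
g=cv2.cvtColor(cv2.imread('pics/top0.png'),cv2.COLOR_BGR2GRAY).astype(np.float32);A=np.radians(np.arange(0,360,2.))
for z in(.193,.1905,.188):
    v=0
    for rr in(.0200,.0208,.0215):
        uv=proj('top',np.c_[.5472+rr*np.cos(A),.1633+rr*np.sin(A),0*A+z]).astype(np.float32);v=v+cv2.remap(g,uv[:,:1],uv[:,1:],cv2.INTER_CUBIC)[:,0]/3
    w=np.clip(120-v,0,None);print(z,[np.degrees(np.angle((w*np.exp(1j*A))[k].sum())).round(1) for k in((A<1.5),(A>2.5)&(A<4.5))])
E
```

```text
top 17 az [-66.0, -66.0, -64.0, -62.0, -62.0, -62.0, -60.0, -57.0, -57.0, -56.0, -54.0, -51.0, -51.0, -50.0, -47.0, -47.0, -46.0] mean dir -56.4 z 0.1899
side 13 az [-69.0, -66.0, -66.0, -65.0, -63.0, -63.0, -62.0, -61.0, -61.0, -60.0, -53.0, -52.0, -50.0] mean dir -60.6 z 0.1855
0.193 [np.float64(27.4), np.float64(-159.8)]
0.1905 [np.float64(28.2), np.float64(-160.4)]
0.188 [np.float64(29.1), np.float64(-160.9)]
```

The boss bearing (-56° to -61°) puts the stop at tool heading 119–124°. The moment began to rise there. There was one small lateral settling, probably the second lug seating, and then a steady rise to 1.1 N·m, which means the stop. I hold to check that it stays.

```bash
P="python3 -m pendant"
$P '[{"tx":0,"ty":0,"tz":0.0003,"yaw":0},{"tx":0,"ty":0,"tz":0.0003,"yaw":0},{"tx":0,"ty":0,"tz":0.0003,"yaw":0},{"tx":0,"ty":0,"tz":0.0003,"yaw":0},{"tx":0,"ty":0,"tz":0.0003,"yaw":0}]' | grep force
$P '[{"tx":0,"ty":0,"tz":0,"yaw":0.01},{"tx":0,"ty":0,"tz":0,"yaw":0.01},{"tx":0,"ty":0,"tz":0,"yaw":0.01},{"tx":0,"ty":0,"tz":0,"yaw":0.01},{"tx":0,"ty":0,"tz":0,"yaw":0.01}]' | grep force
python3 - <<'E'
from h import *
to(.5472,.1635,.204,122)
p,d=manip.read_camera('side');cv2.imwrite('pics/side4.png',p[:,:,::-1])
T=manip.state()['tool_pos']
P=cloud('side',d,(258,150,318,215));r=np.linalg.norm(P[...,:2]-T[:2],axis=-1)
m=(r<.034)&(r>.018)&(P[...,2]>.19)&(P[...,2]<.206);print('flange top z',np.percentile(P[m][:,2],[50,75,90]).round(4),m.sum())
c=p[130:205,248:323,::-1];cv2.imwrite('pics/end2.png',cv2.convertScaleAbs(cv2.resize(c,(600,600),interpolation=cv2.INTER_CUBIC),alpha=3))
E
```

```text
force: [1.6, -1.6, 26.7]
force: [1.8, -1.3, 26.9]
t 13.48 pos [0.548  0.1637 0.204 ] psi 115.72 tilt [ 6.2e-03  6.0e-04 -1.0e+00] q [  8.9   8.6  85.5  -0.   85.5 -16.8] w 0.15 F [ 1.8 -1.3 26.9] M [-0.28 -0.2   1.17]
rows to go [ 0.0001 -0.0008  0.    ] yaw -0.1097
flange top z [0.1982 0.1992 0.2002] 168
```

View pics/end2.png

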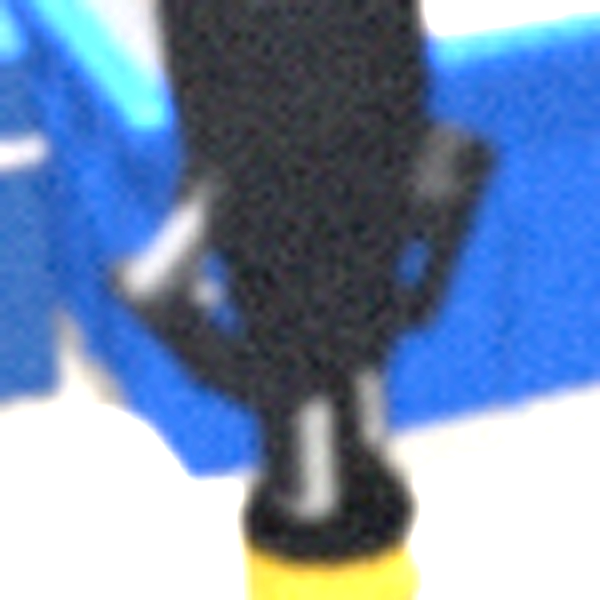

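The flange sits flush on the yellow rim at crop (330,555), with no gap. Depth puts the flange top at 0.199 m, as expected. The push (27 N) and the moment against the stop (1.17 N·m) both hold steady, so I hand the job in.

```bash
python3 -c "
from station import manip
print(manip.close_job())"
```

```text
the job is handed in; nothing more can be done
None
```

The black lugged cap is in the torch, pressed flush and turned clockwise to the stop. I handed the job in at about 13.5 s with the gripper still holding it there. Nothing else on the bench was touched.

**Flush:** the last checks agreed. The tool's height stopped changing, the flange top measured 0.199 m (rim plus 6 mm), and the push was 27 N, well above the roughly 15 N spring.

**Stop:** the turning moment held at 1.17 N·m, against about 0.2 N·m while the cap turned freely.

**What disagreed or stayed unconfirmed:**
- **Turn angle:** I expected the stop after about 80°. The moment first rose there, then a small sideways jump dropped it, and it climbed steadily again from about 84°. The tool ended at about 87°. I took the jump for the second lug seating, but the bar may have twisted a few degrees in the pads.
- **Bar against the boss:** the gripper and arm hid the bar from both cameras, so I could not see it pointing at the lock boss. The stop is judged from the moment and from where I measured the boss.

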